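# Fit a moulded knob to a D-shaft and hold it pressed in

## Task

Lift the freshly moulded orange knob out of the open mould, turn it so that the flat in its bore matches the flat of the brass D-shaft on the control box, and push it fully home on the shaft. Then press knob and shaft all the way down against the shaft's spring and finish while still gripping the knob and holding it pressed down; do not let go. Leave the tape roll, the tape measure and the sanding block where they lie.

Things in the scene. Friction and masses are not known exactly. Their poses are not given: they have to be found in the camera images.
- knob: Loose orange knob, 60 g. Skirt 46 mm across, z 0-20; on it a grip bar 42 long (x), 12 wide (y), z 20-52. Origin: centre of the underside, z up. +x: pointer, a white line from the middle of the bar's top to its +x end. In the underside, on the axis, a D-shaped blind bore 16 deep, 17.6 in diameter; its flat is on the +x (pointer) side, 3.3 from the axis. Stands upright in the mould.
- knob_pointer (a point): Point on the knob at the upper edge of the bar's end that has the white line (21 mm along +x from the axis, 52 mm above the underside).
- mould: Open lower half of an aluminium mould, fixed: block 120 x 100 mm (x, y), 24 high. In the middle of its top a round cavity, 50 in diameter, 12 deep, in which the knob stands at any angle; a core stub 4 high in it reaches loosely into the knob's bore. Four guide pins 8 mm high near the corners. Origin: centre of the underside, z up.
- control_box: Grey control box, fixed: 130 x 110 mm (x, y), top panel 60 mm above the worktop, with a black dial plate round the shaft, a green rocker switch (5 high) and a small red lamp toward its +x side. The shaft's axis is 14 mm from the middle toward -x. Origin: centre of the underside, z up.
- shaft_top (a point): Centre of the top end of the upright brass D-shaft, z up (moves with it). Shaft 16 mm across, 30 above the panel, tip tapered over 3 mm. +x points to its flat, 2.5 from the axis; a red mark on the steel collar at its foot (26 across, 3 high) is on that side. Its angle varies; stiff to turn (0.4 Nm). Knob fully home: its underside 16 mm below this point, x axes of both the same way.
- shaft (a joint): How far the shaft is pressed down, m: 0 released, 0.008 fully pressed. Its spring needs about 4 N to begin and 12 N at the stop, and pushes it back up when let go. Fully pressed, the fitted knob still clears panel and collar.
- tape_roll: Bystander: loose roll of masking tape, 96 mm across, 25 mm high, lying flat. Origin: centre of the underside.
- tape_measure: Bystander: loose yellow tape measure, 36 x 78 x 63 mm. Origin: centre of the underside.
- sanding_block: Bystander: loose sanding block with brown paper, 62 x 113 x 31 mm. Origin: centre of the underside.
Things that resemble listed ones, but are neither listed nor needed, are in the scene too. What is shaped like the knob but black or red is not meant.

How it is judged:
By the outcome, as a careful person would: the job done as asked, in the order asked, and still so for the second after the job is handed in, while the arm keeps its last pose, push and grip.
It also fails if it takes over 35 s, if anything falls off the work surface, if the arm or the gripper's body presses on something with over 40 N, if the wrist force passes 120 N, or if a joint passes its speed limit or range.

## Robot

A 6-joint arm with a two-finger parallel gripper is mounted at the origin on a cart in front of the work surface, level with it; the furniture and walls round the work are solid. World frame = base frame: x ahead of the robot, y to its left, z up, the work surface at z = 0. Lengths are in m, angles in rad, forces in N, time in s.
With the tool pointing down it reaches from about 0.25 to 0.775 m from the base axis. Payload 4 kg.
Tool frame: the origin (TCP) lies at the centre of the arm's flange, where the gripper is bolted on; the fingertips stand 199 mm ahead of it and the grasp point (between the pads) lies 180 mm ahead of it (robot.tcp_to_tips is the z of the fingertips in the tool frame, in m); z points along the fingers, y is the line along which they close (so a half turn about z gives the same grasp; the last joint's range is limited). The gripper opens to 94 mm and grips with 3 to 60 N. Pads are 16 mm wide; open, the fingers measure 119 mm over their backs; the gripper's body (75 mm by 177 mm) begins 78 mm behind the grasp point.
Start: joints at [-1.312, 0.087, 1.371, -0, 1.684, -0.103], TCP at [0.195, -0.514, 0.405] pointing down, gripper open.
Joint ranges: [-3.1, 3.1], [-0.76, 2.03], [0.27, 2.55], [-1.08, 4.22], [0.17, 2.65], [-2.57, 2.57]. Speed limits (rad/s): [2.79, 2.79, 3.14, 3.14, 3.14, 3.14].

## Interface

Orientations are given as [roll, pitch, yaw] about the fixed x, y, z axes, in that order (R = Rz(yaw) Ry(pitch) Rx(roll)).
In Python, from bench import robot gives the robot as it stands.
- The arm moves only by the tool play_rows, never from a script. Its arguments are lists of equal length, an entry for each row: "translation": the shift along the tool's x, y, z scaled (see below), a list of three; "twist": the turn, a rotation vector about the tool's x, y, z scaled (see below), a list of three; "gripper": the opening, from -1 (shut) to 1 (fully open). A call has 1 to 8 rows; each row shifts and turns the commanded pose from where the row before left it, along the tool's axes as they then stand; what a row does not reach is not made up. The controller multiplies each number of a shift by 0.04 m and each number of a turn by 0.1 rad. A row lasts 1/10 s, in which the tool goes at most 50 mm and 8.59 degrees, less where a joint would pass 70% of its speed; a pose out of reach is approached as far as the arm can. A call with a number of a shift or a turn outside -1 to 1 is refused whole. A call with a gripper value outside its range is refused whole. The fingers move at their own pace and stop on an object; the grip force is fixed at half the most. Time passes only in rows, so rows that do not move let the fingers close. It gives the time, the measured TCP pose, the force, the opening and the grip force at its end, in the units of the state.
- robot.get_obs(): the state, without advancing time (a new reading comes with each control period).
- robot.snapshot(name): name is "scene" or "side" or "wrist"; returns the picture (384x512x3 uint8, red, green, blue); there is no depth.
- robot.camera_model(name): a dict with "camera_matrix" (3x3 intrinsics, pixels), "k1" (the pictures are not rectified: a ray, as slopes to the right and down, at radius r is drawn at 1 + k1 r^2 times it, then the intrinsics apply), "rvec" (rotation vector, rad) and "tvec" (3), from world to camera coordinates, as OpenCV has them. Camera axes: x right, y down, z forward; pixel columns grow to the right and rows downward; lengths in m; the calibration is good to about 2 mm. A picture is of the moment at which its call begins: read the wrist's pose just before it. camera_model takes no time and is no camera call; for the wrist camera it gives the pose at the moment of the call.
- robot.close_job(): hands the job in; it is judged then, once.
Trained networks look in the newest picture that a camera, given by its name, has taken for a name from the list of things; names that differ only in an ending like _2 or _b are one class to them, and where a whole thing is asked for, a point or a joint stands for the part that bears it (a point fixed in the world has none). Each returns a list of dicts, best first, with "score" (0 to 1); they miss things now and then, are a little off and sometimes report something else, mostly with a low value. They report only what shows in the picture. A call takes as long as a camera call. They do not tell look-alikes from the thing itself.
- robot.recognise(name, camera): "centre" ([x, y, z] in m, in world coordinates, good to about 4 mm: the middle of the surface that is visible of it).
- robot.spot_point(name, camera): "centre" ([x, y, z] in m, in world coordinates, good to about 4 mm: a listed point, or the origin of a listed thing).
The state is a dict: "time": time; "joint_positions": joint angles; "qvel": joint speeds; "joint_torque": joint torques, N m; "tool_pos": TCP position; "ee_rot": TCP orientation; "wrist_force": force on the tool from outside, world axes, zero at the start; "wrist_torque": the same for the moment, N m; "width": finger opening in m; "finger_force": force on a finger pad.
Only numpy, scipy, OpenCV 4.12 (cv2) and the standard library are available. Lean on these libraries where they do the work, as an engineer would, in place of code of your own. Each camera call takes 0.05 s, during which the arm holds its last target. There are 200 camera calls.

## Working session

There is one attempt and no reset: what is moved stays moved. The work goes in short steps, Python scripts to look and compute and a tool call to move; the robot and the scene stay as the last step left them, time stands still between calls to the robot, and variables do not carry over. Pictures are saved under pics/ and viewed, at most 10 in all, crops included, and the job is handed in when it is done.

Besides the shell and the picture viewer there is one more tool, called after "Request:" as name(argument=value, ...) on one line, values as JSON. play_rows: Moves the arm, as the interface text tells. Its arguments: {"type":"object","properties":{"translation":{"type":"array","items":{"type":"array","items":{"type":"number","minimum":-1,"maximum":1}}},"twist":{"type":"array","items":{"type":"array","items":{"type":"number","minimum":-1,"maximum":1}}},"gripper":{"type":"array","items":{"type":"number"}}},"required":["translation","twist","gripper"]}

```bash
mkdir -p pics; cat > h.py <<'E'
import numpy as np, cv2
from bench import robot
def cm(n):
    c=robot.camera_model(n); K=np.array(c['camera_matrix'],float); R=cv2.Rodrigues(np.array(c['rvec'],float))[0]
    return K,float(c['k1']),R,np.array(c['tvec'],float).ravel()
def proj(m,P):
    K,k,R,t=m; p=np.atleast_2d(P)@R.T+t; s=p[:,:2]/p[:,2:]; s=s*(1+k*(s**2).sum(1,keepdims=True))
    return s*[K[0,0],K[1,1]]+K[:2,2]
def ray(m,uv):
    K,k,R,t=m; d=(np.asarray(uv,float)-K[:2,2])/[K[0,0],K[1,1]]; s=d.copy()
    for _ in range(20): s=d/(1+k*(s@s))
    return -R.T@t, R.T@np.r_[s,1]
def atz(m,uv,z):
    c,d=ray(m,uv); return c+d*(z-c[2])/d[2]
def tri(ms,uvs):
    A=np.zeros((3,3));b=np.zeros(3)
    for m,uv in zip(ms,uvs):
        c,d=ray(m,uv); d=d/np.linalg.norm(d); P=np.eye(3)-np.outer(d,d); A+=P;b+=P@c
    return np.linalg.solve(A,b)
def save(n,im): cv2.imwrite('pics/'+n+'.png',cv2.cvtColor(im,cv2.COLOR_RGB2BGR))
E
python3 - <<'E'
from h import *
np.set_printoptions(precision=4,suppress=True)
a=robot.snapshot('scene');b=robot.snapshot('side')
save('scene',a);save('side',b)
for c in('scene','side'):
    m=cm(c);print(c,-m[2].T@m[3])
    for f,n in((robot.recognise,'knob'),(robot.spot_point,'knob'),(robot.spot_point,'knob_pointer'),(robot.spot_point,'shaft_top'),(robot.spot_point,'mould'),(robot.spot_point,'control_box')):
        for r in f(n,c)[:4]:print(f.__name__,n,round(r['score'],2),np.array(r['centre']),proj(m,r['centre'])[0])
print(robot.get_obs())
E
```

```text
scene [-0.0049  0.7452  1.2026]
call knob 0.67 [0.4971 0.2445 0.0204] [248.1177 259.4353]
call knob 0.55 [0.5253 0.1302 0.0425] [267.2179 225.6063]
call knob 0.74 [0.5315 0.1293 0.0121] [265.7829 230.0377]
call knob 0.58 [0.5042 0.2407 0.0025] [247.3601 260.3615]
call knob 0.52 [0.5101 0.0031 0.0005] [297.3167 211.4733]
call knob_pointer 0.72 [0.5512 0.1319 0.0664] [260.4169 216.5234]
call knob_pointer 0.59 [0.5023 0.2614 0.0506] [242.4738 256.6544]
call knob_pointer 0.46 [0.5183 0.0254 0.0553] [291.7061 203.6659]
call shaft_top 0.49 [ 0.4785 -0.1957  0.0865] [346.0627 163.7386]
call mould 0.67 [0.5292 0.1292 0.0036] [266.3412 232.0125]
call control_box 0.63 [ 0.4883 -0.1928 -0.0001] [339.5372 180.2649]
side [0.2831 0.9053 0.6139]
call knob 0.87 [0.5257 0.1345 0.041 ] [288.6637 214.938 ]
call knob 0.77 [0.5069 0.0197 0.0248] [308.5809 198.944 ]
call knob 0.73 [0.4993 0.2532 0.02  ] [282.1115 252.7935]
call knob 0.88 [0.5299 0.1275 0.0138] [287.5694 221.7452]
call knob 0.71 [0.5119 0.0057 0.0049] [307.8234 201.9883]
call knob 0.63 [0.5034 0.241  0.0018] [281.9868 255.096 ]
call knob_p
[... 244 characters left out ...]
48.1671]
call mould 0.77 [0.5328 0.1285 0.0016] [286.1906 225.5007]
call control_box 0.88 [ 0.4903 -0.1939  0.0005] [332.2313 172.8177]
call control_box 0.48 [ 0.4744 -0.1964  0.09  ] [340.3083 148.0861]
{'time': 0.7, 'joint_positions': array([-1.3121,  0.0872,  1.3707, -0.    ,  1.6836, -0.1031]), 'qvel': array([-0.0006,  0.001 ,  0.    , -0.0007, -0.0004, -0.0006]), 'joint_torque': array([  0.0001, -33.9911, -30.2518,   0.0718,   0.0233,   0.    ]), 'tool_pos': array([ 0.1947, -0.5144,  0.4048]), 'ee_rot': array([3.1414, 0.    , 0.3618]), 'wrist_force': array([-0.8225, -0.0893, -0.3406]), 'wrist_torque': array([-0.0096, -0.0246, -0.0036]), 'finger_force': 0.0, 'width': 0.09402589088878595}
```

View pics/scene.png

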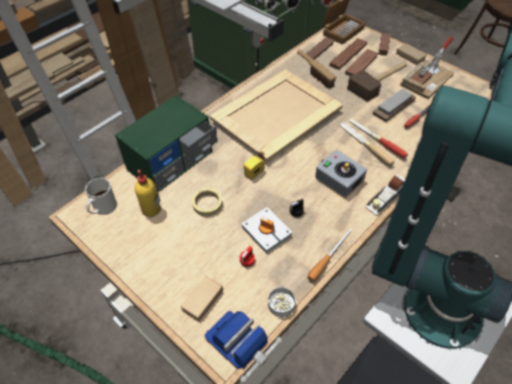

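View pics/side.png

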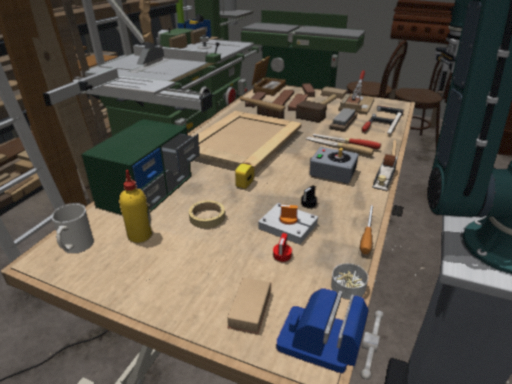

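The orange knob stands in the mould at scene px (267,226). Its look-alikes are the red one at (248,258) and the black one at (297,208). I choose the orange one. The shaft is at (346,164). Next I'll work out the viewing moves for the wrist camera.

```bash
cat >> h.py <<'E'
from scipy.spatial.transform import Rotation as Ro
np.set_printoptions(precision=4,suppress=True)
def tool():
    o=robot.get_obs(); return np.array(o['tool_pos']),Ro.from_euler('xyz',o['ee_rot']),o
def plan(p,yaw):
    """straight move to p, tool down at yaw: total in tool-axis units (40 mm, 0.1 rad)"""
    q,R,o=tool(); T=Ro.from_euler('xyz',[np.pi,0,yaw])
    d=R.inv().apply(np.array(p)-q)/0.04; w=(R.inv()*T).as_rotvec()/0.1
    print('shift units',d,'turn units',w,'rows>=',np.abs(np.r_[d,w]).max(), 'dist mm',np.linalg.norm(d)*40)
E
python3 - <<'E'
from h import *
q,R,o=tool();m=cm('wrist');c=-m[2].T@m[3]
print('cam in tool',R.inv().apply(c-q),'axes',R.inv().apply(m[2]).T if 0 else (R.as_matrix().T@m[2].T),m[0])
plan([0.44,-0.19,0.405],0.3618)
E
```

```text
cam in tool [ 0.0738 -0.0005  0.0197] axes [[ 0.0014 -0.9664 -0.2569]
 [ 1.      0.0013  0.0006]
 [-0.0002 -0.2569  0.9664]] [[267.7997   0.     256.1844]
 [  0.     267.7997 187.8981]
 [  0.       0.       1.    ]]
shift units [ 8.6068 -5.4139 -0.0074] turn units [ 0.0018  0.0003 -0.    ] rows>= 8.606781457452838 dist mm 406.7178978748889
```

```bash
python3 -c "
from h import *
plan([0.475,-0.195,0.36],0.36)"
```

```text
shift units [ 9.3809 -4.9875  1.1176] turn units [0.0018 0.0003 0.018 ] rows>= 9.380929766532448 dist mm 427.3191741893077
```

Request:
play_rows(translation=[[1, -0.5, 0.1], [1, -0.6, 0.1], [1, -0.6, 0.1], [1, -0.6, 0.1], [1, -0.6, 0.1], [1, -0.6, 0.1], [1, -0.6, 0.2], [1, -0.6, 0.2]], twist=[[0, 0, 0], [0, 0, 0], [0, 0, 0], [0, 0, 0], [0, 0, 0], [0, 0, 0], [0, 0, 0], [0, 0, 0]], gripper=[1, 1, 1, 1, 1, 1, 1, 1])

```text
time: 1.5
tool_pos: [0.4282, -0.2236, 0.3649]
ee_rot: [3.14, -0.001, 0.362]
wrist_force: [0.3, -0.4, -0.2]
width: 0.0941
finger_force: 0.0
```

Request:
play_rows(translation=[[0.7, -0.3, 0.1], [0.5, -0.1, 0], [0.1, 0, 0], [0, 0, 0]], twist=[[0, 0, 0], [0, 0, 0], [0, 0, 0], [0, 0, 0]], gripper=[1, 1, 1, 1])

```text
time: 1.9
tool_pos: [0.4706, -0.1919, 0.3607]
ee_rot: [3.141, 0.001, 0.363]
wrist_force: [0.2, 0.6, 0.0]
width: 0.0938
finger_force: 0.0
```

```bash
python3 - <<'E'
from h import *
q,R,o=tool();print(q,R.as_euler('xyz'),o['time'])
m=cm('wrist');a=robot.snapshot('wrist')
np.savez('w1.npz',a=a,K=m[0],k=m[1],R=m[2],t=m[3])
for n in('shaft_top','control_box'):
    for r in robot.spot_point(n,'wrist')[:3]:print(n,r['score'],np.array(r['centre']),proj(m,r['centre']))
u,v=proj(m,[0.475,-0.195,0.08])[0].astype(int);print(u,v)
h=80;c=a[max(0,v-h):v+h,max(0,u-h):u+h];print(max(0,u-h),max(0,v-h))
save('w1',np.hstack([cv2.resize(c,(600,600*c.shape[0]//c.shape[1]),interpolation=cv2.INTER_CUBIC)]))
plan([0.53,0.129,0.36],0.36)
E
```

```text
[ 0.4706 -0.1919  0.3607] [3.1414 0.0006 0.3628] 1.9
shaft_top 0.58 [ 0.472  -0.1983  0.0904] [[263.0819 195.7656]]
control_box 0.57 [ 0.4953 -0.194   0.0003] [[264.7596 158.1549]]
260 189
180 109
shift units [ 4.2453 -6.9968  0.0176] turn units [0.0044 0.0025 0.0026] rows>= 6.99676252150739 dist mm 327.35883812093584
```

View pics/w1.png

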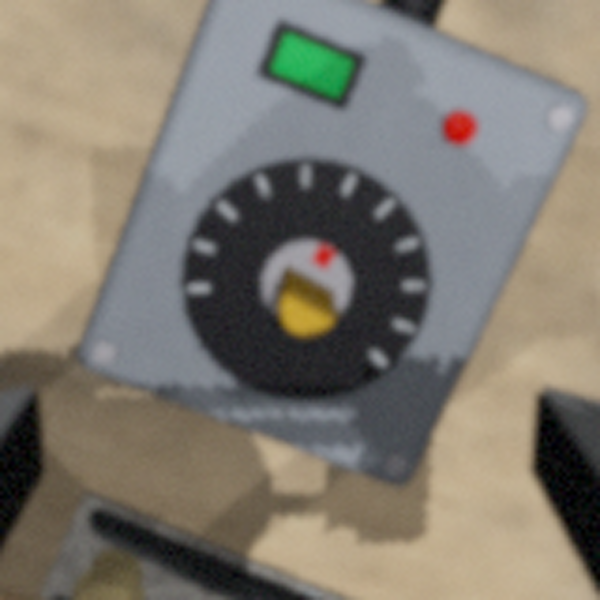

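The crop shows the shaft at px ≈(262,185), with the red mark on the collar at ≈(266,177) and the flat facing up and to the right, on the mark's side. I'll take a second view from one side on the way to the mould.

Request:
play_rows(translation=[[0.6, -1, 0], [0.6, -1, 0], [0, 0, 0], [0, 0, 0]], twist=[[0, 0, 0], [0, 0, 0], [0, 0, 0], [0, 0, 0]], gripper=[1, 1, 1, 1])

```text
time: 2.45
tool_pos: [0.4866, -0.1003, 0.361]
ee_rot: [3.14, 0.0, 0.362]
wrist_force: [-0.5, -0.3, 0.0]
width: 0.0943
finger_force: 0.0
```

```bash
cat >> h.py <<'E'
def blob(a,mask,m,guess,r=30):
    u,v=proj(m,guess)[0]; yy,xx=np.mgrid[:a.shape[0],:a.shape[1]]
    k=mask&((xx-u)**2+(yy-v)**2<r*r); return np.array([xx[k].mean(),yy[k].mean()]),k
E
python3 - <<'E'
from h import *
q,R,o=tool();print(q,R.as_euler('xyz'),o['time'])
m=cm('wrist');a=robot.snapshot('wrist')
np.savez('w2.npz',a=a,K=m[0],k=m[1],R=m[2],t=m[3])
for r in robot.spot_point('shaft_top','wrist')[:2]:print(r['score'],np.array(r['centre']),proj(m,r['centre']))
w=np.load('w1.npz');m1=(w['K'],float(w['k']),w['R'],w['t']);a1=w['a']
ims=[]
P=[];D=[]
for A,M in((a1,m1),(a,m)):
    f=A.astype(float);r,g,b=f[...,0],f[...,1],f[...,2]
    c,k=blob(A,(r>1.6*g)&(r>110)&(r>1.6*b),M,[0.477,-0.19,0.063],18);P.append(c)
    hsv=cv2.cvtColor(A,cv2.COLOR_RGB2HSV)
    # dial plate + everything within it: dark region contour
    u,v=proj(M,[0.475,-0.195,0.062])[0]
    dark=(f.max(2)<75).astype(np.uint8);yy,xx=np.mgrid[:384,:512];dark[(xx-u)**2+(yy-v)**2>50**2]=0
    n,l,s,ce=cv2.connectedComponentsWithStats(dark);i=1+np.argmax(s[1:,4]);cn=cv2.findContours((l==i).astype(np.uint8),0,1)[0]
    h=cv2.convexHull(max(cn,key=len));e=cv2.fitEllipse(h);D.append(e[0]);print('red',c,k.sum(),'dial',e)
    u,v=int(u),int(v);u0=max(u-40,0);v0=max(v-40,0);cc=A[v0:v+40,u0:u+40];print(u0,v0);ims.append(cv2.resize(cc,(400,400),interpolation=cv2.INTER_CUBIC))
p=tri([m1,m],P);d=tri([m1,m],D);print('red tri',p,'dial tri',d)
for M,c,e in zip((m1,m),P,D):
    x=atz(M,c,.063);y=atz(M,e,.061);print(x,y,x-y,np.degrees(np.arctan2(*(x-y)[1::-1])))
save('w2',np.hstack(ims))
plan([0.53,0.129,0.36],0.36)
E
```

```text
[ 0.4866 -0.1003  0.361 ] [3.1404 0.0001 0.3625] 2.45
0.51 [0.5298 0.1275 0.0021] [[90.4127 76.159 ]]
red [266.25   176.4167] 24 dial ((261.29278564453125, 184.02285766601562), (64.14688110351562, 64.92687225341797), 134.32882690429688)
220 144
red [nan nan] 0 dial ((336.6990966796875, 233.67759704589844), (66.22350311279297, 83.13314819335938), 142.7690887451172)
291 185
red tri [nan nan nan] dial tri [ 0.4799 -0.1919  0.0906]
[ 0.4858 -0.1973  0.063 ] [ 0.4757 -0.1956  0.061 ] [ 0.0101 -0.0017  0.002 ] -9.547762042536268
[nan nan nan] [ 0.4681 -0.2055  0.061 ] [nan nan nan] nan
shift units [ 3.0449 -5.0076  0.0149] turn units [0.0095 0.0027 0.0003] rows>= 5.007637052278084 dist mm 234.42897022529021h.py:32: RuntimeWarning: Mean of empty slice.
  k=mask&((xx-u)**2+(yy-v)**2<r*r); return np.array([xx[k].mean(),yy[k].mean()]),k
  ret = ret.dtype.type(ret / rcount)
```

View pics/w2.png

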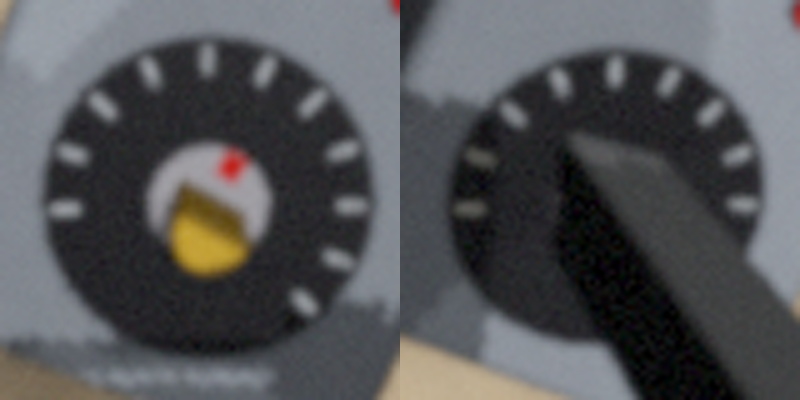

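The left crop gives the dial centre at (0.4757,-0.1956). In the right crop a finger hides the shaft, so I'll take the second shaft view on the way back. Now the knob.

Request:
play_rows(translation=[[0.3, -1, 0], [0.3, -1, 0], [0.3, -1, 0], [0.2, -1, 0], [0.2, -1, 0], [0, 0, 0], [0, 0, 0]], twist=[[0, 0, 0], [0, 0, 0], [0, 0, 0], [0, 0, 0], [0, 0, 0], [0, 0, 0], [0, 0, 0]], gripper=[1, 1, 1, 1, 1, 1, 1])

```text
time: 3.25
tool_pos: [0.465, 0.1046, 0.3607]
ee_rot: [3.14, 0.0, 0.362]
wrist_force: [-0.1, 0.2, 0.3]
width: 0.0941
finger_force: 0.0
```

```bash
cat > look.py <<'E'
import sys
from h import *
q,R,o=tool();print(q,R.as_euler('xyz'),o['time'])
m=cm('wrist');a=robot.snapshot('wrist')
np.savez(sys.argv[1]+'.npz',a=a,K=m[0],k=m[1],R=m[2],t=m[3])
for n in sys.argv[2].split(','):
    for r in robot.spot_point(n,'wrist')[:2]:print(n,r['score'],np.array(r['centre']),proj(m,r['centre']))
E
python3 look.py k1 knob,knob_pointer,mould
```

```text
[0.465  0.1046 0.3607] [3.1405 0.0002 0.3616] 3.25
knob 0.93 [0.5306 0.1283 0.0116] [[257.0913 120.2331]]
knob 0.92 [0.5042 0.2383 0.0034] [[164.5847 108.1376]]
knob_pointer 0.92 [0.5483 0.1305 0.0622] [[261.5877 102.9748]]
knob_pointer 0.7 [0.5187 0.0295 0.0524] [[337.9004 164.381 ]]
```

Request:
play_rows(translation=[[1, 0, 0], [0.8, 0, 0], [0, 0, 0], [0, 0, 0]], twist=[[0, 0, 0], [0, 0, 0], [0, 0, 0], [0, 0, 0]], gripper=[1, 1, 1, 1])

```text
time: 3.85
tool_pos: [0.5327, 0.1298, 0.36]
ee_rot: [-3.142, 0.002, 0.36]
wrist_force: [0.6, 0.4, 0.1]
width: 0.0941
finger_force: 0.0
```

```bash
python3 look.py k2 knob,knob_pointer,mould
python3 - <<'E'
from h import *
ims=[]
for n in('k1','k2'):
    w=np.load(n+'.npz');m=(w['K'],float(w['k']),w['R'],w['t']);u,v=proj(m,[.53,.129,.05])[0].astype(int)
    u0,v0=max(u-40,0),max(v-40,0);print(n,u0,v0);c=w['a'][v0:v0+80,u0:u0+80];ims.append(cv2.resize(c,(400,400),interpolation=cv2.INTER_CUBIC))
save('kk',np.hstack(ims))
E
```

```text
[0.5327 0.1298 0.36  ] [-3.1416  0.0019  0.3602] 3.85
knob 0.88 [0.5059 0.2406 0.0046] [[167.4119 164.8332]]
knob 0.8 [0.5276 0.1267 0.0107] [[257.278  181.2386]]
knob_pointer 0.91 [0.5497 0.1296 0.0652] [[262.3895 173.3152]]
knob_pointer 0.91 [0.5029 0.2603 0.0517] [[135.7756 168.6537]]
mould 0.69 [ 0.5257  0.1278 -0.0022] [[255.9406 179.9599]]
k1 216 80
k2 216 146
```

View pics/kk.png

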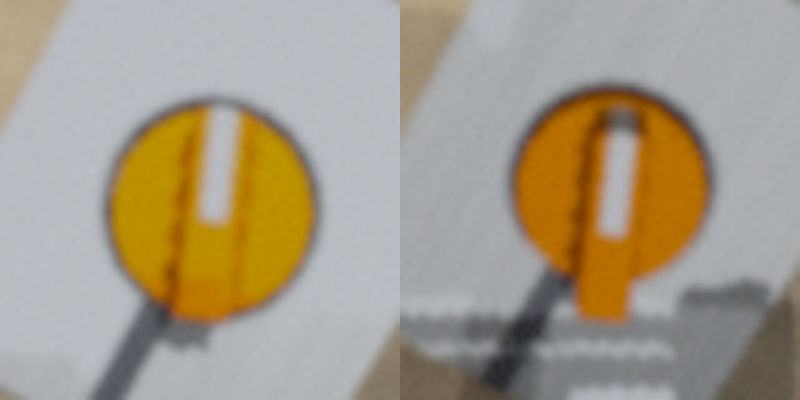

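The crops show the orange knob standing in the mould cavity, with its white pointer line toward image up: outer end ≈(261,101), inner ≈(258,125) in k1, and ≈(261,168), (258,194) in k2. Next I'll triangulate the ends and fit the angle.

```bash
cat >> h.py <<'E'
def load(n):
    w=np.load(n+'.npz'); return w['a'],(w['K'],float(w['k']),w['R'],w['t'])
E
python3 - <<'E'
from h import *
a1,m1=load('k1');a2,m2=load('k2')
o=tri([m1,m2],[(261,101.4),(260.8,167.6)]);i=tri([m1,m2],[(258.4,125),(258.4,193.6)]);print('outer',o,'inner',i,np.degrees(np.arctan2(*(o-i)[1::-1])),np.linalg.norm((o-i)[:2]))
S=[]
for a,m,z in((a1,m1,.064),(a2,m2,.064)):
    hsv=cv2.cvtColor(a,cv2.COLOR_RGB2HSV);f=a.astype(float)
    org=((hsv[...,0]>6)&(hsv[...,0]<28)&(hsv[...,1]>170)&(hsv[...,2]>110))
    yy,xx=np.mgrid[:384,:512];u,v=proj(m,[.53,.129,.05])[0];org&=((xx-u)**2+(yy-v)**2<35**2)
    print('orange n',org.sum(),xx[org].min(),xx[org].max(),yy[org].min(),yy[org].max())
    hull=cv2.fillPoly(np.zeros(a.shape[:2],np.uint8),[cv2.convexHull(np.argwhere(org)[:,::-1].astype(np.int32))],1)>0
    # white line pixels: inside the orange hull, low saturation, bright
    wt=hull&(hsv[...,1]<110)&(hsv[...,2]>120)
    n,l,s,c=cv2.connectedComponentsWithStats(wt.astype(np.uint8));j=1+np.argmax(s[1:,4]);p=np.argwhere(l==j)[:,::-1].astype(float)
    W=np.array([atz(m,x,z)[:2] for x in p]);C=W.mean(0);e=np.linalg.svd(W-C)[2][0];e*=np.sign(e[0])
    t=(W-C)@e;print('line',len(p),C,np.degrees(np.arctan2(e[1],e[0])),t.min(),t.max(),'inner',C+e*(t.min()-.0005))
    # skirt circle: project ring & compare with hull extreme columns
    for cx in [(0.53,.129)]:
        th=np.linspace(0,6.28,60);r=proj(m,np.c_[cx[0]+.023*np.cos(th),cx[1]+.023*np.sin(th),0*th+.032]);print('ring pred',r.min(0),r.max(0))
E
```

```text
outer [0.5507 0.1315 0.0415] inner [0.5273 0.1257 0.0644] 13.858805262038125 0.024127211839199077
orange n 1115 238 277 102 143
line 141 [0.5386 0.1292] 14.907733521015638 -0.01093487196684347 0.010469270261971883 inner [0.5275 0.1263]
ring pred [235.876   99.2774] [276.9199 141.4619]
orange n 986 239 276 165 209
line 124 [0.5393 0.1294] 15.351088891989367 -0.011952540861251892 0.01119951159728269 inner [0.5273 0.1261]
ring pred [236.8519 163.775 ] [275.6586 201.4357]
```

```bash
python3 -c "
from h import *
plan([0.528,0.1265,0.236],0.263)"
```

```text
shift units [-0.1158  0.0541  3.126 ] turn units [ 0.0025 -0.0027  0.9794] rows>= 3.1260318533304043 dist mm 125.1458000894703
```

Request:
play_rows(translation=[[-0.12, 0.05, 0.6], [0, 0, 0.7], [0, 0, 0.7], [0, 0, 0.6], [0, 0, 0.35], [0, 0, 0.18], [0, 0, 0], [0, 0, 0]], twist=[[0, 0, 0.98], [0, 0, 0], [0, 0, 0], [0, 0, 0], [0, 0, 0], [0, 0, 0], [0, 0, 0], [0, 0, 0]], gripper=[0.2, 0.2, 0.2, 0.2, 0.2, 0.2, 0.2, 0.2])

```text
time: 4.85
tool_pos: [0.5288, 0.1273, 0.2368]
ee_rot: [3.141, -0.002, 0.264]
wrist_force: [0.8, -0.6, -0.1]
width: 0.0568
finger_force: 0.0
```

Request:
play_rows(translation=[[0, 0, 0], [0, 0, 0], [0, 0, 0], [0, 0, 0], [0, 0, 0], [0, 0, 0], [0, 0, 0], [0, 0, 0]], twist=[[0, 0, 0], [0, 0, 0], [0, 0, 0], [0, 0, 0], [0, 0, 0], [0, 0, 0], [0, 0, 0], [0, 0, 0]], gripper=[-1, -1, -1, -1, -1, -1, -1, -1])

```text
time: 5.65
tool_pos: [0.5284, 0.1272, 0.2355]
ee_rot: [3.141, -0.0, 0.264]
wrist_force: [-0.1, -0.5, -0.3]
width: 0.0124
finger_force: 30.0
```

Request:
play_rows(translation=[[0, 0, -0.3], [0, 0, -0.7], [0, 0, -0.8], [0, 0, -0.8], [0, 0, -0.6], [0, 0, -0.3], [0, 0, 0], [0, 0, 0]], twist=[[0, 0, 0], [0, 0, 0], [0, 0, 0], [0, 0, 0], [0, 0, 0], [0, 0, 0], [0, 0, 0], [0, 0, 0]], gripper=[-1, -1, -1, -1, -1, -1, -1, -1])

```text
time: 6.45
tool_pos: [0.5281, 0.1272, 0.3745]
ee_rot: [-3.141, 0.002, 0.264]
wrist_force: [-0.2, -0.3, -0.6]
width: 0.0118
finger_force: 30.0
```

```bash
python3 -c "
from h import *
plan([0.403,-0.196,0.376],0.0)"
```

```text
shift units [-5.1269  6.9856 -0.0299] turn units [0.0009 0.0173 2.6383] rows>= 6.9855511297685355 dist mm 346.60316034692477
```

Request:
play_rows(translation=[[-0.4, 0.5, 0], [-0.7, 0.95, 0], [-0.7, 0.95, 0], [-0.7, 0.95, 0], [-0.7, 0.95, 0], [-0.7, 0.95, 0], [-0.7, 0.95, 0], [-0.53, 0.79, 0]], twist=[[0, 0, 0], [0, 0, 0], [0, 0, 0], [0, 0, 0], [0, 0, 0], [0, 0, 0], [0, 0, 0], [0, 0, 0]], gripper=[-1, -1, -1, -1, -1, -1, -1, -1])

```text
time: 7.25
tool_pos: [0.4016, -0.1979, 0.3733]
ee_rot: [-3.139, 0.003, 0.263]
wrist_force: [0.9, 0.3, -1.3]
width: 0.0118
finger_force: 30.0
```

Request:
play_rows(translation=[[0, 0, 0], [0, 0, 0], [0, 0, 0], [0, 0, 0], [0, 0, 0]], twist=[[0, 0, 0.9], [0, 0, 0.9], [0, 0, 0.84], [0, 0, 0], [0, 0, 0]], gripper=[-1, -1, -1, -1, -1])

```text
time: 7.75
tool_pos: [0.403, -0.1961, 0.374]
ee_rot: [-3.14, 0.002, 0.002]
wrist_force: [-0.2, -0.1, -0.2]
width: 0.0118
finger_force: 30.0
```

```bash
python3 look.py s1 shaft_top,knob,knob_pointer; python3 - <<'E'
from h import *
a,m=load('s1');u,v=proj(m,[.476,-.1955,.075])[0].astype(int);u0,v0=max(u-35,0),max(v-35,0);print(u0,v0,'scale',600/70)
c=cv2.resize(a[v0:v0+70,u0:u0+70],(600,600),interpolation=cv2.INTER_CUBIC)
save('s1',c)
E
```

```text
[ 0.403  -0.1961  0.374 ] [-3.14    0.0025  0.0016] 7.75
shaft_top 0.5 [ 0.4734 -0.1979  0.0925] [[258.8312 119.5968]]
knob 0.92 [ 0.5083  0.0026 -0.0027] [[100.4506  90.411 ]]
knob 0.7 [ 0.4074 -0.1922  0.1516] [[251.8278 205.842 ]]
knob_pointer 0.75 [0.5165 0.0295 0.0536] [[45.1112 77.8097]]
knob_pointer 0.7 [ 0.4265 -0.1986  0.2036] [[261.1063 203.7372]]
221 81 scale 8.571428571428571
```

View pics/s1.png

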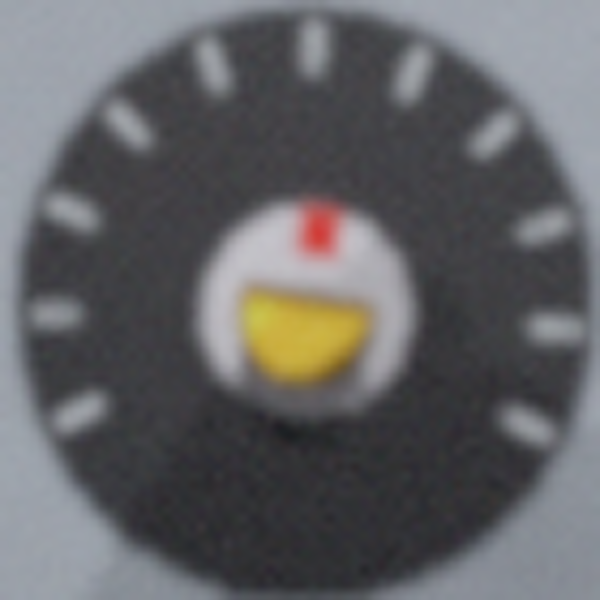

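This is a clear view: collar centre at crop ≈(305,308), red mark ≈(318,230), brass D with its flat toward image up and turned ~9° right. Both measures put the flat's direction near −9°. Next I'll compute precise values and check the knob in the grip.

```bash
python3 - <<'E'
from h import *
from scipy.optimize import least_squares
def circ(m,pts,z):
    W=np.array([atz(m,p,z)[:2] for p in pts]);f=lambda x:np.hypot(*(W-x[:2]).T)-x[2]
    s=least_squares(f,[*W.mean(0),.02],loss='soft_l1',f_scale=.0005);return s.x
yy,xx=np.mgrid[:384,:512];C={};E={}
for n in('s1','w1'):
    a,m=load(n);f=a.astype(float);u,v=proj(m,[.476,-.1955,.063])[0]
    R=np.hypot(xx-u,yy-v)<30 if n=='s1' else np.hypot(xx-u,yy-v)<22
    red,_=blob(a,(f[...,0]>1.5*f[...,1])&(f[...,0]>1.5*f[...,2])&(f[...,0]>100),m,[.485,-.197,.063],9)
    dark=(f.max(2)<105)
    nd=((~dark)&(np.hypot(xx-u,yy-v)<17)).astype(np.uint8)
    k,l,s,c=cv2.connectedComponentsWithStats(nd);j=1+np.argmax(s[1:,4]);h=cv2.convexHull(max(cv2.findContours((l==j).astype(np.uint8),0,1)[0],key=len))[:,0]
    x=circ(m,h,.063);dk=(dark&(np.hypot(xx-u,yy-v)<45)).astype(np.uint8)
    k,l,s,c=cv2.connectedComponentsWithStats(dk);j=1+np.argmax(s[1:,4]);hd=cv2.convexHull(max(cv2.findContours((l==j).astype(np.uint8),0,1)[0],key=len))[:,0]
    d=circ(m,hd,.061);r=atz(m,red,.063)[:2]
    br=(f[...,0]>1.5*f[...,2])&(f[...,1]>1.25*f[...,2])&(f[...,0]>90)&(np.hypot(xx-u,yy-v)<20)
    p=np.argwhere(br)[:,::-1];C[n]=(m,p)
    print(n,'red',r,'collar',x,'dial',d,'ang',[np.degrees(np.arctan2(*(r-q[:2])[::-1])) for q in(x,d)],'brass',len(p),p.min(0),p.max(0))
# flat edge in s1: upper brass boundary per column
m,p=C['s1'];cols=np.unique(p[:,0])[2:-2];a,_=load('s1');f=a.astype(float);g=f[...,0]-f[...,2]
e=[]
for cx in cols:
    col=g[:,cx];r0=p[p[:,0]==cx,1].min();i=r0-2;seg=col[r0-3:r0+4];h=(seg.max()+seg.min())/2;k=np.argmax(seg>h);e.append(atz(m,(cx,r0-3+k-(seg[k]-h)/(seg[k]-seg[k-1])),.09)[:2])
e=np.array(e);c=e.mean(0);d=np.linalg.svd(e-c)[2][0];print('flat pts',e,'normal angle',np.degrees(np.arctan2(d[1],d[0]))%180-90)
for z in(.087,.09):
    W=np.array([atz(m,q,z)[:2] for q in p]);n_=np.array([np.cos(-.16),np.sin(-.16)]);t=np.array([-n_[1],n_[0]])
    print('brass extents n',(W@n_).min(),(W@n_).max(),'t mid',((W@t).min()+(W@t).max())/2,'t w',np.ptp(W@t),'axis est',n_*((W@n_).max()+.0008-.0025)+t*((W@t).min()+(W@t).max())/2)
E
```

```text
s1 red [ 0.4855 -0.1971] collar [ 0.4761 -0.1954  0.0132] dial [ 0.4751 -0.1954  0.0352] ang [np.float64(-10.166860310838018), np.float64(-9.330354952696247)] brass 130 [249 115] [263 125]
w1 red [ 0.4859 -0.1973] collar [ 0.475  -0.1959  0.0135] dial [ 0.4671 -0.1999  0.0437] ang [np.float64(-7.509231563027404), np.float64(7.933135377687189)] brass 201 [254 182] [269 198]
flat pts [[ 0.4781 -0.1904]
 [ 0.4779 -0.1914]
 [ 0.4777 -0.1923]
 [ 0.4775 -0.1933]
 [ 0.4774 -0.1942]
 [ 0.4772 -0.1952]
 [ 0.4771 -0.1962]
 [ 0.477  -0.1971]
 [ 0.4768 -0.1981]
 [ 0.4766 -0.199 ]
 [ 0.4766 -0.2   ]] normal angle -9.316354226531715
brass extents n 0.492866849007199 0.5024891200372013 t mid -0.1170717035126114 t w 0.013958835966363548 axis est [ 0.4757 -0.1954]
brass extents n 0.4929659695673874 0.502480163764929 t mid -0.11707450359835254 t w 0.013802051068975224 axis est [ 0.4757 -0.1954]
```

```bash
python3 - <<'E'
from h import *
a,m=load('s1');u,v=proj(m,[.41,-.196,.19])[0].astype(int);print(u-60,v-45)
save('g1',cv2.resize(a[v-45:v+45,u-60:u+60],(800,600),interpolation=cv2.INTER_CUBIC))
E
```

```text
196 176
```

View pics/g1.png

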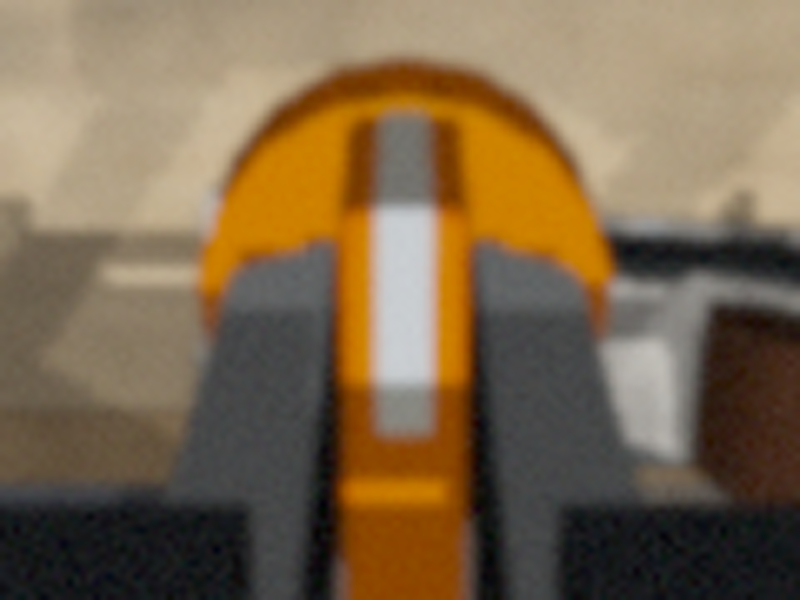

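The knob sits straight in the grip: the line runs parallel to the fingers, pointer edge at px (256.8,206.8) and inner line end at (256.8,241.5). Next its offset in the tool frame and the move.

```bash
python3 - <<'E'
from h import *
a,m=load('s1');q,R,o=tool();z=q[2]-.1715
for uv in((256.8,206.8),(256.8,241.5)):print(R.inv().apply(atz(m,uv,z)-q))
yaw=np.radians(-9.4);print(yaw)
for off in(0,):
    plan([0.4757,-0.1955,q[2]],yaw)
E
```

```text
[0.0215 0.0001 0.1715]
[-0.0011  0.0002  0.1715]
-0.16406094968746698
shift units [ 1.8123 -0.0113 -0.001 ] turn units [-0.0024  0.0057  1.6495] rows>= 1.8123202372962932 dist mm 72.49421916019153
```

Request:
play_rows(translation=[[0.5, 0, 0], [0.8, -0.01, 0], [0.51, 0, 0], [0, 0, 0], [0, 0, 0], [0, 0, 0], [0, 0, 0.6], [0, 0, 0.6]], twist=[[0, 0, 0], [0, 0, 0], [0, 0, 0], [0, 0, 0.85], [0, 0, 0.8], [0, 0, 0], [0, 0, 0], [0, 0, 0]], gripper=[-1, -1, -1, -1, -1, -1, -1, -1])

```text
time: 8.75
tool_pos: [0.4758, -0.1958, 0.328]
ee_rot: [3.141, -0.003, -0.163]
wrist_force: [-0.3, -0.8, -1.5]
width: 0.0116
finger_force: 30.0
```

Request:
play_rows(translation=[[0, 0, 0.15], [0, 0, 0], [0, 0, 0]], twist=[[0, 0, 0], [0, 0, 0], [0, 0, 0]], gripper=[-1, -1, -1])

```text
time: 9.05
tool_pos: [0.4758, -0.1959, 0.3226]
ee_rot: [3.141, -0.002, -0.165]
wrist_force: [0.6, -0.2, -0.8]
width: 0.012
finger_force: 30.0
```

```bash
python3 -c "
from h import *
plan([0.4757,-0.1955,0.3135],-0.164)
print(tool()[2]['wrist_force'],tool()[0],tool()[2]['time'])"
```

```text
shift units [-0.0044 -0.0107  0.2276] turn units [ 0.0066 -0.0166 -0.0057] rows>= 0.22755435920994432 dist mm 9.113911064546176
[ 0.6344 -0.1625 -0.7621] [ 0.4758 -0.1959  0.3226] 9.05
```

Aligned. I'll descend slowly and watch the force.

Request:
play_rows(translation=[[0, 0, 0.1], [0, 0, 0.1], [0, 0, 0.05], [0, 0, 0.05], [0, 0, 0]], twist=[[0, 0, 0], [0, 0, 0], [0, 0, 0], [0, 0, 0], [0, 0, 0]], gripper=[-1, -1, -1, -1, -1])

```text
time: 9.55
tool_pos: [0.4755, -0.1958, 0.3091]
ee_rot: [-3.141, 0.001, -0.165]
wrist_force: [-0.4, 0.4, -1.0]
width: 0.0117
finger_force: 30.0
```

Request:
play_rows(translation=[[0, 0, 0.05], [0, 0, 0.05], [0, 0, 0]], twist=[[0, 0, 0], [0, 0, 0], [0, 0, 0]], gripper=[-1, -1, -1])

```text
time: 9.85
tool_pos: [0.4755, -0.1958, 0.3051]
ee_rot: [-3.141, 0.001, -0.165]
wrist_force: [0.4, 0.8, -0.8]
width: 0.0122
finger_force: 30.0
```

Request:
play_rows(translation=[[0, 0, 0.05], [0, 0, 0.05], [0, 0, 0.05], [0, 0, 0]], twist=[[0, 0, 0], [0, 0, 0], [0, 0, 0], [0, 0, 0]], gripper=[-1, -1, -1, -1])

```text
time: 10.25
tool_pos: [0.4755, -0.1957, 0.299]
ee_rot: [-3.141, 0.001, -0.165]
wrist_force: [-0.1, 0.7, 0.1]
width: 0.0117
finger_force: 30.0
```

Request:
play_rows(translation=[[0, 0, 0.05], [0, 0, 0.05], [0, 0, 0]], twist=[[0, 0, 0], [0, 0, 0], [0, 0, 0]], gripper=[-1, -1, -1])

```text
time: 10.55
tool_pos: [0.4756, -0.1958, 0.2961]
ee_rot: [3.141, -0.001, -0.165]
wrist_force: [-1.6, 0.1, 3.5]
width: 0.0119
finger_force: 30.0
```

Request:
play_rows(translation=[[0, 0, 0.05], [0, 0, 0.05], [0, 0, 0.05], [0, 0, 0]], twist=[[0, 0, 0], [0, 0, 0], [0, 0, 0], [0, 0, 0]], gripper=[-1, -1, -1, -1])

```text
time: 10.95
tool_pos: [0.4756, -0.1958, 0.291]
ee_rot: [3.141, -0.001, -0.165]
wrist_force: [-3.5, 1.0, 8.5]
width: 0.0117
finger_force: 30.0
```

Request:
play_rows(translation=[[0, 0, 0.05], [0, 0, 0]], twist=[[0, 0, 0], [0, 0, 0]], gripper=[-1, -1])

```text
time: 11.15
tool_pos: [0.4756, -0.1958, 0.2894]
ee_rot: [3.141, -0.001, -0.165]
wrist_force: [-3.6, 1.8, 10.0]
width: 0.0117
finger_force: 30.0
```

Request:
play_rows(translation=[[0, 0, 0.03], [0, 0, 0.03], [0, 0, 0]], twist=[[0, 0, 0], [0, 0, 0], [0, 0, 0]], gripper=[-1, -1, -1])

```text
time: 11.45
tool_pos: [0.4756, -0.1957, 0.2891]
ee_rot: [3.141, -0.002, -0.165]
wrist_force: [-6.0, 3.1, 17.4]
width: 0.0119
finger_force: 30.0
```

Request:
play_rows(translation=[[0, 0, 0.03], [0, 0, 0]], twist=[[0, 0, 0], [0, 0, 0]], gripper=[-1, -1])

```text
time: 11.65
tool_pos: [0.4756, -0.1957, 0.289]
ee_rot: [3.14, -0.003, -0.165]
wrist_force: [-7.7, 4.2, 21.6]
width: 0.0118
finger_force: 30.0
```

The hard stop came at the expected depth: spring contact near z 0.2975, stop at 0.289, with the force now rising without travel. One last look before handing in.

```bash
python3 - <<'E'
from h import *
m=cm('wrist');a=robot.snapshot('wrist');q,R,o=tool();print(q,o['wrist_force'],o['time'])
save('end',cv2.resize(a[120:300,136:376],(800,600),interpolation=cv2.INTER_CUBIC))
E
```

```text
[ 0.4756 -0.1957  0.289 ] [-7.2421  3.2865 21.0708] 11.7
```

View pics/end.png

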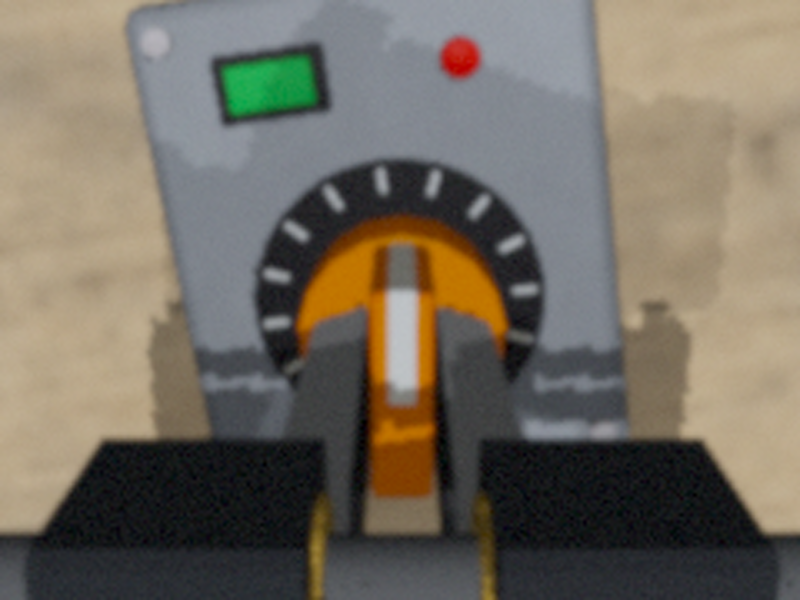

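The knob is seated over the dial. Its pointer edge is at px (256.6,207), unchanged in the grip, so it has not slipped. Handing in.

```bash
python3 -c "
from h import *
print(robot.close_job())"
```

```text
the job is handed in; nothing more can be done
None
```

The orange knob is on the D-shaft with the flats matched, fully home, and I handed the job in at 11.7 s with the knob still gripped and pressed against the shaft's stop at about 21 N; the bystanders were not touched.

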